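# Sort the worktop handful into its trays

## Robot

A 6-joint arm with a two-finger parallel gripper is mounted at the origin on a cart in front of the work surface, level with it; the furniture and walls round the work are solid. World frame = base frame: x ahead of the robot, y to its left, z up, the work surface at z = 0. Lengths are in m, angles in rad, forces in N, time in s.
With the tool pointing down it reaches from about 0.3 to 0.875 m from the base axis. Payload 6.4 kg.
Tool frame: the origin (TCP) lies at the very end of the fingers, on their centre line; the grasp point (between the pads) lies 19 mm behind it; z points along the fingers, y is the line along which they close (so a half turn about z gives the same grasp; the last joint's range is limited). The gripper opens to 85 mm and grips with 20 to 120 N. Pads are 22 mm wide; open, the fingers measure 114 mm over their backs; the gripper's body (76 mm by 85 mm) begins 54 mm behind the grasp point. The pads swing forward as they close: fully open they stand 13 mm farther back than shut.
Start: joints at [-1.555, 0.181, 1.607, -0, 1.354, -0.206], TCP at [0.127, -0.561, 0.231] pointing down, gripper open.
Joint ranges: [-2.99, 2.99], [-0.89, 2.07], [0.3, 2.58], [-1.14, 4.28], [0, 2.63], [-3.12, 3.12]. Speed limits (rad/s): [2.57, 2.57, 3.01, 3.14, 3.14, 3.14].

## Interface

Orientations are given as a unit quaternion [w, x, y, z].
In Python, from bench import ctrl gives the robot as it stands.
- The arm moves only by the tool jog_arm, never from a script. Its argument "series" is a list that holds one entry, the list of rows, each a list of 7 numbers: the shift along the tool's x, y, z in mm, then the turn, a rotation vector about the tool's x, y, z in rad, then the finger opening in mm, from 0 to 85.4. In form: [[[tx, ty, tz, rx, ry, rz, gripper], ...]]. A call has exactly 10 rows; each row shifts and turns the commanded pose from where the row before left it, along the tool's axes as they then stand; what a row does not reach is not made up. A row lasts 1/10 s, in which the tool goes at most 50 mm and 8.59 degrees, less where a joint would pass 70% of its speed; a pose out of reach is approached as far as the arm can. A call with a gripper value outside its range is refused whole. The fingers move at their own pace and stop on an object; the grip force is fixed at half the most. Time passes only in rows, so rows that do not move let the fingers close, or fill a call up. It gives the time, the measured TCP pose, the force, the opening and the grip force at its end, in the units of the state.
- ctrl.get_obs(): the state, without advancing time (a new reading comes with each control period).
- ctrl.camera(name): name is "scene" or "top" or "wrist"; returns a dict with "frame" (480x640x3 uint8, blue, green, red), "z_map" (480x640 float32, m along the optical axis (not along the pixel's ray), 0 where there is no reading), "fx", "fy", "cx", "cy" (pixels), "xyz" and "rotation" of the camera in the world. Camera axes: x right, y down, z forward; pixel columns grow to the right and rows downward; lengths in m; the calibration is good to about 2 mm. The wrist camera is an equidistant fisheye: a pixel r from the principal point sees the ray r / f radians off the axis. A picture is of the moment at which its call begins.
- ctrl.hand_in(): hands the job in; it is judged then, once.
The state is a dict: "time_s": time; "q": joint angles; "dq": joint speeds; "joint_efforts": joint torques, N m; "eef_pos": TCP position; "eef_rot": TCP orientation; "wrist_force": force on the tool from outside, world axes, zero at the start; "torque": the same for the moment, N m; "opening": opening from 0.0 (shut) to 1.0 (fully open); "grasp_force": force on a finger pad.
Only numpy, scipy, OpenCV 4.12 (cv2) and the standard library are available. Lean on these libraries where they do the work, as an engineer would, in place of code of your own. Each camera call takes 0.05 s, during which the arm holds its last target. There are 200 camera calls.

## Task

Tidy the worktop by putting each thing where its kind belongs: the lemon and the garlic bulb into the produce tray, one in each bay; the pepper mill and the salt shaker upright in the deeper caddy, one in each bay; and the teaspoon lying flat in the long undivided cutlery tray. It does not matter which of a tray's two bays a thing gets. Leave the tomato tin and the mug where they stand.

Things in the scene. Friction and masses are not known exactly. Their poses are not given: they have to be found in the camera images.
- lemon: Lemon, 71 (its x, the long axis) x 53 x 51 mm high, 85 g. Origin under its middle on its resting face, z up at the start, so its centre is 26 mm above; grip it across its y, fingers either side. Its long axis points roughly away from the robot at the start.
- garlic: Pale garlic bulb, round, 53 mm across and 52 mm high, widest about 22 mm up, with a short stalk on top, 30 g. Origin under its middle on its resting face, z up at the start.
- salt_shaker: Salt shaker, 90 mm tall, foot and body 44 mm across up to about 66 mm, then a domed grey cap 34 mm across, 100 g. Origin at the centre of its foot, z up.
- pepper_mill: Turned dark wooden pepper mill, 170 mm tall, 58 mm across at the foot, 180 g. Its round head, about 48 mm across between 123 and 159 mm above the foot and fixed to it, is the place to grip it; a 12 mm knob stands on the head. Origin at the centre of its foot, z up.
- teaspoon: Metal teaspoon lying flat, 130 mm long (its x) x 26 mm (its y) x 11 mm high, 20 g. Behaves like a solid of that outline, about 15 to 26 mm wide at its middle: grip it across its y there, fingertips almost on the surface. Origin under its middle, z up. It points roughly away from the robot at the start.
- produce_tray: Wooden tray with a low rim and one divider: 120 (x) x 235 (y) x 30 mm high, fixed. Walls, divider and floor 5 mm thick. Two square bays, each 110 x 110 mm inside, centred at y = +57 and -57 mm of its frame. Origin at the centre of its underside, z up.
- mill_caddy: Wooden caddy, the deepest of the three, with one divider: 92 (x) x 200 (y) x 45 mm high, fixed. Walls, divider and floor 5 mm thick. Two bays, 82 (x) x 92 (y) mm inside, centred at y = +49 and -49 mm of its frame. Origin at the centre of its underside, z up.
- cutlery_tray: Shallow wooden cutlery tray without divider: 100 (x) x 195 (y) x 22 mm high, fixed. Walls and floor 5 mm thick, inside 90 x 185 mm, long along its y. Origin at the centre of its underside, z up.
- tomato_tin: Tomato tin, 75 mm across, 110 mm tall, loose: to be left alone. Origin at the centre of its foot.
- mug_c: Two-tone mug, 86 x 121 (with handle, towards its -y) x 99 mm tall, loose: to be left alone. Origin under the middle of mug and handle together. Beyond it a wall cabinet hangs with its underside 0.46 m above the worktop, over everything with x above 0.60 m and y below -0.25 m: keep wrist and arm clear of it.
Things that resemble listed ones, but are neither listed nor needed, are in the scene too. There is more than one size of the lemon; the one meant has the size given above.

How it is judged:
By the outcome, as a careful person would: the job done as asked, in the order asked, and still so for the second after the job is handed in, with the robot touching nothing.
It also fails if it takes over 136 s, if anything falls off the work surface, if the arm or the gripper's body presses on something with over 40 N, if the wrist force passes 120 N, or if a joint passes its speed limit or range.

## Working session

There is one attempt and no reset: what is moved stays moved. The work goes in short steps, Python scripts to look and compute and a tool call to move; the robot and the scene stay as the last step left them, time stands still between calls to the robot, and variables do not carry over. Pictures are saved under pics/ and viewed, at most 14 in all, crops included, and the job is handed in when it is done.

Besides the shell and the picture viewer there is one more tool, called by a JSON object that holds its "op" and its "data", one argument or row to a line. jog_arm: Moves the arm, as the interface text tells. Its arguments: {"type":"object","properties":{"series":{"type":"array"}},"required":["series"]}

```bash
ls; mkdir -p pics; python3 - <<'E'
from bench import ctrl
import cv2,numpy as np
print(ctrl.get_obs())
for n in("scene","top"):
    c=ctrl.camera(n);cv2.imwrite(f"pics/{n}0.png",c["frame"]);np.savez(f"{n}0.npz",**c)
    print(n,c["fx"],c["fy"],c["cx"],c["cy"],c["xyz"],c["rotation"],(c["z_map"]>0).mean())
E
```

```text
pics
{'time_s': 0.0, 'q': array([-1.55525615e+00,  1.81567949e-01,  1.60800989e+00,  2.20408466e-05,
        1.35384334e+00, -2.06280610e-01]), 'dq': array([-1.15209610e-03, -2.52130487e-04,  7.98537661e-04, -3.01777872e-06,
       -3.93649929e-04,  8.89051514e-04]), 'joint_efforts': array([-2.40265044e-04, -4.44875407e+01, -3.51336086e+01, -1.61627950e-04,
        9.09536815e-03, -1.95180252e-05]), 'eef_pos': array([ 0.12652932, -0.56032369,  0.23036814]), 'eef_rot': array([-9.09084842e-04,  9.93855593e-01,  1.10680735e-01,  9.77724617e-05]), 'wrist_force': array([ 0.01617288,  0.26331707, -0.1374495 ]), 'torque': array([ 0.00184212,  0.02441048, -0.02699393]), 'grasp_force': 0.0, 'opening': 1.0047870949615316}
scene 442.58702621790314 442.58702621790314 316.903506499875 237.67760554819813 [ 0.50528273 -0.66353117  0.99534573] [-0.30635518  0.95142043 -0.02619696  0.01610574] 0.9959830729166667
top 592.248159636691 592.248159636691 316.0067245751077 251.39448709710416 [0.21469235 0.09991292 1.49570439] [ 0.06999161 -0.6109516   0.78387421 -0.08591003] 0.996015625
```

View pics/scene0.png

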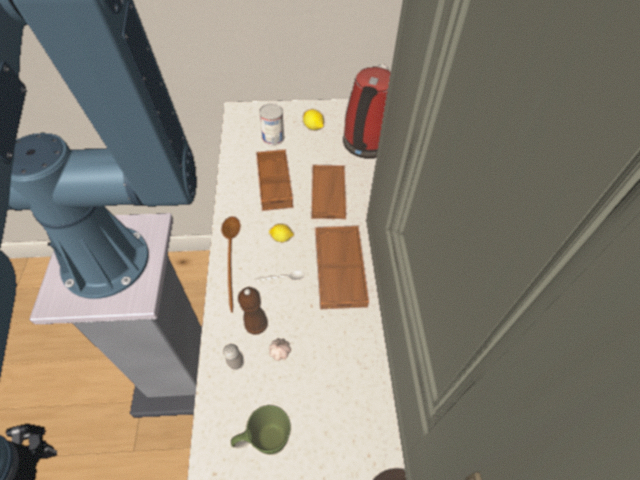

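View pics/top0.png

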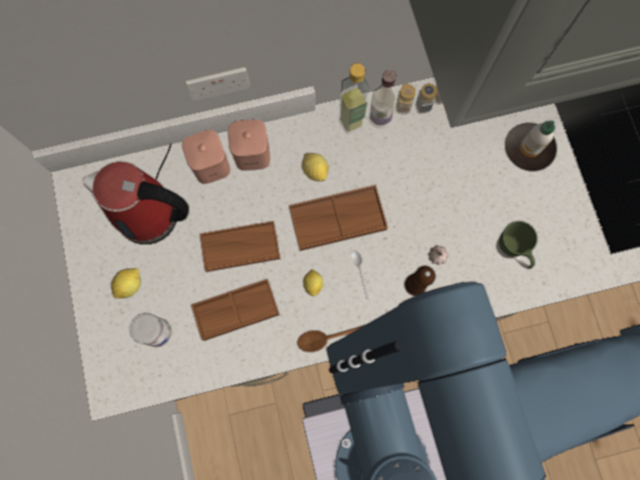

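The scene camera shows lemons at (281,233) and (313,119), the mill at (249,298)–(256,320), salt at (233,356), garlic at (279,349), the spoon at (280,276), trays at (275,180), (329,192) and (342,267), the tin at (271,124) and the mug at (265,430). The top view shows a third, larger lemon at (316,166). It also shows lemons at (314,282) and (126,283). Next I'll measure the candidates by point cloud.

```bash
cat > h.py <<'E'
import numpy as np,cv2
from scipy.spatial.transform import Rotation as R
def rot(q): return R.from_quat([q[1],q[2],q[3],q[0]])
def cloud(c):
    z=c["z_map"];v,u=np.mgrid[:z.shape[0],:z.shape[1]]
    x=(u-c["cx"])/c["fx"];y=(v-c["cy"])/c["fy"]
    P=np.stack([x*z,y*z,z],-1)
    return rot(c["rotation"]).apply(P.reshape(-1,3)).reshape(P.shape)+c["xyz"]
def obj(P,uv,w,zmin=.006):
    u,v=uv;p=P[v-w:v+w+1,u-w:u+w+1];h=p[...,2]
    m=(h>zmin).astype(np.uint8)
    n,l,_,_=cv2.connectedComponentsWithStats(m)
    k=l[w,w]; q=p[(l==k)&(m>0)]
    (c,s,a)=cv2.minAreaRect((q[:,:2]*1000).astype(np.float32))
    return np.round(np.r_[c,s,a],1),q
E
python3 - <<'E'
from h import *
L={n:cloud(dict(np.load(n+"0.npz"))) for n in("scene","top")}
T=dict(lemA=((281,233),(314,282)),lemB=((313,119),(126,283)),lemC=(None,(316,166)),garlic=((279,349),(439,256)),salt=((233,356),None),mill=((249,298),(420,280)),mug=((265,430),(518,240)),tin=((271,124),(150,330)),
 spoon=((296,275),(357,259)),produce=((342,267),(338,217)),caddy=((275,180),(235,310)),cut=((329,192),(240,246)))
for n,t in T.items():
    for cam,uv in zip(("scene","top"),t):
        if uv is None: continue
        r,q=obj(L[cam],uv,45 if n!="spoon" else 22,.006 if n!="spoon" else .004)
        print(n,cam,r,"ztop",np.round(np.percentile(q[:,2],[50,97,100]),3),len(q),"seed",np.round(L[cam][uv[1],uv[0]],3))
for cam in L: print(cam,"table z", [np.round(L[cam][v,u],3) for u,v in ([(300,320),(215,300)] if cam=="scene" else [(450,180),(180,250)])])
E
```

```text
lemA scene [ 499.7 -292.3   66.6  739.5    6. ] ztop [0.042 0.053 0.995] 360 seed [0.465 0.038 0.045]
lemA top [357.5  79.5  50.4 286.9  75.7] ztop [0.041 0.052 1.496] 422 seed [0.459 0.051 0.047]
lemB scene [ 549.5  -68.7 1192.5   69.4   87.5] ztop [0.05  0.067 0.995] 383 seed [0.575 0.482 0.057]
lemB top [573.4 507.   69.2  77.7   2.9] ztop [0.054 0.067 0.071] 741 seed [0.567 0.499 0.063]
lemC top [505.5  35.6  67.9 595.4  76.2] ztop [0.054 0.066 1.496] 629 seed [ 0.747 -0.027  0.065]
garlic scene [ 476.4 -456.6   49.3  417.7    6.3] ztop [0.034 0.048 0.995] 382 seed [ 0.457 -0.282  0.041]
garlic top [348.2 -93.1  49.9 468.1  30.5] ztop [0.032 0.045 1.496] 308 seed [ 0.448 -0.27   0.04 ]
salt scene [ 355.7 -298.4   37.9   39.3   70.6] ztop [0.066 0.09  0.093] 441 seed [ 0.361 -0.308  0.079]
mill scene [ 451.2 -378.7   56.7  577.1   16.4] ztop [0.112 0.162 0.995] 988 seed [ 0.401 -0.213  0.159]
mill top [306.1 -92.5 103.7 424.2  30.7] ztop [0.79  0.803 1.496] 3345 seed [ 0.387 -0.184  0.147]
mug scene [ 474.3 -532.   113.2  245.3   38. ] ztop [0.048 0.101 0.995] 1986 seed [ 0.424 -0
[... 298 characters left out ...]
 0.453 0.103]Traceback (most recent call last):
  File "<stdin>", line 9, in <module>
    return _quantile_unchecked(
        a, q, axis, out, overwrite_input, method, keepdims, weights)
    return _ureduce(a,
                    func=_quantile_ureduce_func,
    ...<5 lines>...
                    overwrite_input=overwrite_input,
                    method=method)
    r = func(a, **kwargs)
    result = _quantile(arr,
                       quantiles=q,
    ...<2 lines>...
                       out=out,
                       weights=wgt)
    slices_having_nans = np.isnan(arr[-1, ...])
                                  ~~~^^^^^^^^^
IndexError: index -1 is out of bounds for axis 0 with size 0
```

```bash
cat >> h.py <<'E'
def valid(c):
    P=cloud(c); P[c["z_map"]<=0.05]=np.nan; return P
def sel(P,x0,x1,y0,y1,z0,z1):
    m=(P[...,0]>x0)&(P[...,0]<x1)&(P[...,1]>y0)&(P[...,1]<y1)&(P[...,2]>z0)&(P[...,2]<z1)
    return P[m]
def rect(q):
    c,s,a=cv2.minAreaRect((q[:,:2]*1000).astype(np.float32)); return np.round(np.r_[c,s,a],1)
E
python3 - <<'E'
from h import *
L={n:valid(dict(np.load(n+"0.npz"))) for n in("scene","top")}
D=dict(np.load("scene0.npz"));
B=dict(lemA=(.40,.53,0,.10,.006,.08),garlic=(.40,.51,-.33,-.22,.006,.08),salt=(.3,.41,-.35,-.25,.006,.12),mill=(.33,.46,-.28,-.15,.006,.2),
 millhead=(.33,.46,-.28,-.15,.125,.16), millknob=(.33,.46,-.28,-.15,.161,.2),
 mug=(.3,.52,-.58,-.38,.006,.12),tin=(.37,.5,.38,.52,.006,.13),spoon=(.38,.53,-.09,-.0,.004,.02),produce=(.53,.75,-.14,.17,.02,.04),caddy=(.36,.52,.15,.4,.035,.055),cut=(.5,.68,.13,.39,.014,.03))
for n,b in B.items():
    for cam in L:
        q=sel(L[cam],*b)
        if len(q)>5: print(n,cam,rect(q),"mean",np.round(q.mean(0),3),"z",np.round(np.percentile(q[:,2],[5,50,95]),3),len(q))
for cam in L:
    q=sel(L[cam],.3,.75,-.4,.5,-.02,.005);print(cam,"table",np.round(np.percentile(q[:,2],[5,50,95]),4))
# ortho colour
W=np.zeros((320,560,3),np.uint8)
for cam in L:
    F=dict(np.load(cam+"0.npz"))["frame"];P=L[cam];m=np.isfinite(P[...,0])&(P[...,2]<.3)
    r=((.8-P[...,0])/.002);c=((.55-P[...,1])/.002);m&=(r>0)&(r<319)&(c>0)&(c<559)
    if cam=="top":continue
    W[r[m].astype(int),c[m].astype(int)]=F[m]
cv2.imwrite("pics/crop1.png",cv2.resize(D["frame"][205:375,205:375],None,fx=3.5,fy=3.5,interpolation=cv2.INTER_CUBIC))
E
```

```text
lemA scene [467.7  55.2  60.  127.8  84.1] mean [0.464 0.044 0.04 ] z [0.023 0.041 0.052] 363
lemA top [464.2  43.8 101.6 117.5  16.3] mean [0.46  0.053 0.039] z [0.022 0.041 0.051] 439
garlic scene [ 443.5 -261.2   67.1   99.4   14.2] mean [ 0.448 -0.27   0.034] z [0.015 0.034 0.049] 456
garlic top [ 447.1 -280.4   93.7   97.8   11. ] mean [ 0.453 -0.272  0.031] z [0.017 0.032 0.042] 317
salt scene [ 340.9 -293.7   38.9   78.6   70.6] mean [ 0.358 -0.304  0.062] z [0.017 0.065 0.09 ] 443
salt top [ 378.6 -307.1   34.9   37.1   53.9] mean [ 0.375 -0.299  0.041] z [0.006 0.039 0.081] 12
mill scene [ 397.7 -214.8  106.5  148.1    9.9] mean [ 0.404 -0.217  0.09 ] z [0.012 0.078 0.159] 1122
mill top [ 413.  -215.2   88.6  132.3    3.3] mean [ 0.402 -0.206  0.093] z [0.013 0.079 0.158] 804
millhead scene [ 396.2 -203.8   44.    47.7   89.6] mean [ 0.398 -0.209  0.15 ] z [0.135 0.152 0.159] 378
millhead top [ 395.7 -199.3   46.1   49.1   77.4] mean [ 0.394 -0.197  0.149] z [0.138 0.151 0.158] 337
millknob scene [ 396.6 -202.5    9.7   21.    88.3] mean [ 0.396 -0.203  0.168] z [0.161 0.169
[... 635 characters left out ...]
89.4] mean [ 0.457 -0.061  0.006] z [0.004 0.006 0.01 ] 212
produce scene [614.5  14.8 124.1 310.6   1.4] mean [0.615 0.004 0.027] z [0.021 0.028 0.033] 666
produce top [649.8  16.1 199.7 311.8   1.3] mean [ 0.623 -0.006  0.027] z [0.021 0.027 0.035] 716
caddy scene [444.8 256.5  92.  205.6   4.9] mean [0.445 0.25  0.043] z [0.036 0.044 0.048] 464
caddy top [443.7 256.3  93.3 201.3   5.1] mean [0.444 0.258 0.042] z [0.036 0.043 0.048] 615
cut scene [604.8 219.3 184.6 100.   86.2] mean [0.607 0.242 0.021] z [0.016 0.022 0.026] 238
cut top [607.9 258.3 268.4 108.8  82.8] mean [0.604 0.237 0.02 ] z [0.015 0.02  0.025] 401
scene table [-0.0022  0.0009  0.0041]
top table [-0.0067 -0.001   0.0039]
```

View pics/crop1.png

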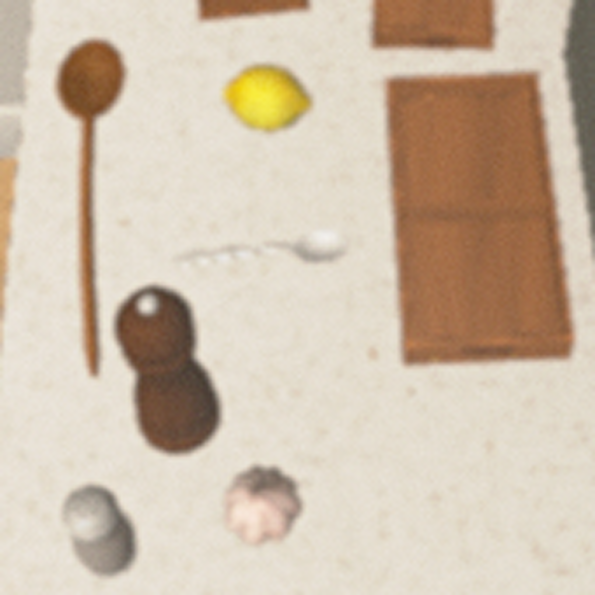

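The crop shows the small lemon, the teaspoon (the wooden spoon is the lookalike), the two-part mill with its knob, the garlic and the grey-capped shaker. Lemons B and C are both about 66 mm high, so A at scene (281,233), 51 mm high, is the one meant. Next I'll refine the centres and yaws.

```bash
python3 - <<'E'
from h import *
D={n:dict(np.load(n+"0.npz")) for n in("scene","top")}
L={n:valid(D[n]) for n in D}
def ray(c,u,v,z):
    d=rot(c["rotation"]).apply(np.stack([(u-c["cx"])/c["fx"],(v-c["cy"])/c["fy"],np.ones_like(u)],-1))
    return c["xyz"]+d*((z-c["xyz"][2])/d[...,2])[...,None]
def blob(m,seed,k):
    n,l,_,_=cv2.connectedComponentsWithStats(m.astype(np.uint8),connectivity=4)
    v,u=np.where(l==l[seed[1],seed[0]]); return u.astype(float),v.astype(float)
for n,zc,T in(("lemon",.026,((281,233),(314,282))),("garlic",.024,((279,349),(439,256))),("spoon",.005,((296,275),(357,259)))):
    for cam,s in zip(D,T):
        c=D[cam];f=c["frame"].astype(int);P=L[cam]
        if n=="lemon": m=f[...,2]-f[...,0]>70
        elif n=="garlic":m=(P[...,2]>.012)&(P[...,2]<.08)
        else:
            h=P[...,2]; m=cv2.dilate(((h>.005)&(h<.02)).astype(np.uint8),np.ones((3,3)))>0
            w=np.zeros_like(m); w[s[1]-22:s[1]+45,s[0]-45:s[0]+22]=1; 
            m&=w
        u,v=blob(m,s,0);X=ray(c,u,v,zc);mu=(rect(X)[:2]/1000)
        w_,V=np.linalg.eigh(np.cov(X[:,:2].T));a=np.degrees(np.arctan2(V[1,1],V[0,1]))
        print(n,cam,"rectc",mu,"mean",np.round(X.mean(0)[:2],3),"yaw",(a+90)%180-90,rect(X)[2:],len(u))
for nm,b in dict(cap=(.3,.41,-.35,-.25,.075,.12),captop=(.3,.41,-.35,-.25,.086,.12),body=(.3,.41,-.35,-.25,.03,.06)).items():
    q=sel(L["scene"],*b);print(nm,rect(q),np.round(q.mean(0),3))
# trays: brown pixels, min area rect
for nm,b in dict(produce=(.53,.71,-.13,.15,.018,.042),cut=(.53,.68,.13,.35,.012,.032),caddy=(.36,.52,.14,.37,.035,.055)).items():
    for cam in D:
        f=D[cam]["frame"].astype(int);P=L[cam].copy();P[~(f[...,2]-f[...,0]>40)]=np.nan
        print(nm,cam,rect(sel(P,*b)), "floor",np.round(np.median(sel(P,b[0]+.04,b[1]-.04,b[2]+.06,b[3]-.06,-.01,b[4]-.004)[:,2]),4), "rim",np.round(np.percentile(sel(P,*b)[:,2],[50,90]),4))
E
```

```text
lemon scene rectc [0.4631 0.0546] mean [0.463 0.054] yaw -35.60654312099578 [54.2 61.8 37.8] 328
lemon top rectc [0.4616 0.0522] mean [0.461 0.051] yaw -12.64971594445808 [50.4 48.3 30.7] 315
garlic scene rectc [ 0.4555 -0.2739] mean [ 0.456 -0.275] yaw -89.94800630840223 [49.7 52.  11.5] 376
garlic top rectc [ 0.4541 -0.2728] mean [ 0.454 -0.273] yaw 73.77692355556974 [50.9 49.1 56.6] 304
spoon scene rectc [0.6541 0.3979] mean [0.581 0.156] yaw 10.363483787005094 [1920.5 2873.5   88.3] 306395
spoon top rectc [ 0.6281 -0.0019] mean [0.591 0.004] yaw 75.81296729034409 [1823.6 1292.6   75.7] 305861
cap [ 354.2 -297.1   32.1   30.8   42.7] [ 0.355 -0.299  0.085]
captop [ 353.9 -296.4   23.7   25.8   75.3] [ 0.354 -0.296  0.089]
body [ 358.3 -303.7   42.4   24.3   22.5] [ 0.36  -0.307  0.045]
produce scene [614.6  10.1 124.2 282.1   1.4] floor 0.006 rim [0.0271 0.032 ]
produce top [613.3  10.2 126.4 280.2   1.3] floor 0.0036 rim [0.0261 0.0311]
cut scene [604.8 219.3 184.6 100.   86.2] floor 0.0055 rim [0.0217 0.0248]
cut top [604.4 217.7 181.6 102.7  86.2] floor 0.0033 rim [0.0193 0.024 ]
caddy scene [444.8 256.5  92.  205.6   5. ] floor 0.0068 rim [0.0438 0.0474]
caddy top [443.7 256.7  93.3 198.9   5.1] floor 0.0039 rim [0.0424 0.0468]
```

```bash
cat >> h.py <<'E'
def ray(c,u,v,z):
    u,v=np.asarray(u,float),np.asarray(v,float)
    d=rot(c["rotation"]).apply(np.stack([(u-c["cx"])/c["fx"],(v-c["cy"])/c["fy"],np.ones_like(u)],-1))
    return c["xyz"]+d*((z-c["xyz"][2])/d[...,2])[...,None]
E
python3 - <<'E'
from h import *
D={n:dict(np.load(n+"0.npz")) for n in("scene","top")}
L={n:valid(D[n]) for n in D}
for n,z,p in(("lemon",.026,[(269.3,231.6),(293.9,234.1)]),("spoon",.005,[(255.9,279),(303.6,274.4)])):
    X=ray(D["scene"],*zip(*p),z);d=X[1]-X[0];print(n,X.mean(0)[:2],np.linalg.norm(d),np.degrees(np.arctan2(d[1],d[0])))
for n,h,T in(("produce",.03,((342,250),(310,225))),("cut",.022,((329,192),(240,246))),("caddy",.045,((270,170),(215,315)))):
    for cam,s in zip(D,T):
        f=D[cam]["frame"].astype(int);m=((f[...,2]-f[...,0])>45).astype(np.uint8)
        m=cv2.morphologyEx(m,cv2.MORPH_CLOSE,np.ones((5,5)))
        k,l,_,_=cv2.connectedComponentsWithStats(m,connectivity=4);M=l==l[s[1],s[0]]
        P=L[cam][M];P=P[(P[:,2]>h-.012)&(P[:,2]<h+.012)];print(n,cam,rect(P),len(P),M.sum())
c=cv2.imread("pics/top0.png")[200:330,260:390];cv2.imwrite("pics/crop2.png",cv2.resize(c,None,fx=4.5,fy=4.5,interpolation=cv2.INTER_CUBIC))
E
```

```text
lemon [0.46619486 0.05240883] 0.06754340627358024 -9.976058197270024
spoon [ 0.45902668 -0.07282016] 0.12353018927104448 3.4823337694635885
produce scene [615.7 -51.4 238.  119.9  89.9] 824 3851
produce top [614.  -51.3 231.7 121.7  89.5] 598 3987
cut scene [604.5 211.4 200.4  99.6  86.2] 440 1834
cut top [602.9 212.8 191.8  99.6  86.1] 463 2776
caddy scene [444.8 256.5  91.8 205.7   4.8] 486 1869
caddy top [443.  257.3  92.1 197.6   5. ] 535 2966
```

View pics/crop2.png

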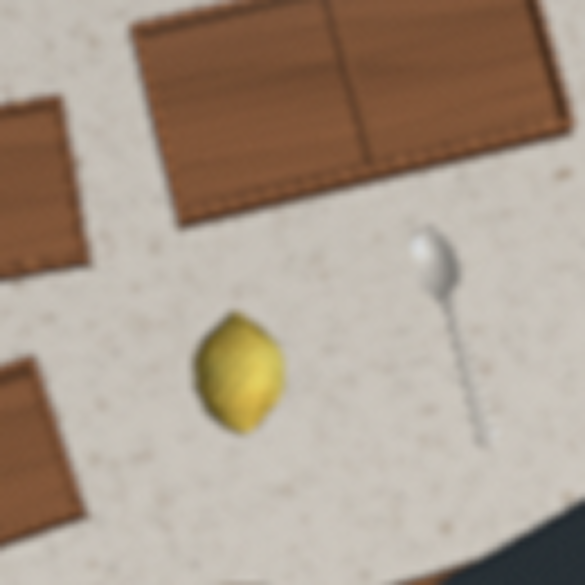

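In crop2 the lemon's tips are at top (312.7,269.3) and (313.8,296). The spoon's ends are at (354.4,250.7) and (367.6,298.9). The yaws agree with the scene view: lemon -10°, spoon +3.5°.

Estimates:

| Thing | Position (x, y) | Yaw |
|---|---|---|
| Lemon | (.463, .053) | -10° |
| Garlic | (.455, -.274) | – |
| Mill | (.395, -.201) | – |
| Salt shaker | (.354, -.297) | – |
| Spoon | (.459, -.073) | 3.5° |
| Produce bays | (.615, .006) and (.615, -.108) | – |
| Caddy bays | (.440, .306) and (.447, .208) | 5° |
| Cutlery tray | (.604, .212) | -3.8° |

First move: yaw the tool to 0, then head for the lemon.

{"op": "jog_arm", "data": {
  "series": [
    [[0,0,0,0,0,0.111,85],[0,0,0,0,0,0.111,85],[22,-40,0,0,0,0,85],[22,-40,0,0,0,0,85],[22,-40,0,0,0,0,85],[22,-40,0,0,0,0,85],[22,-40,0,0,0,0,85],[22,-40,0,0,0,0,85],[22,-40,0,0,0,0,85],[22,-40,0,0,0,0,85]]
  ]
}}

```text
time_s: 1.1
eef_pos: [0.3029, -0.2391, 0.2311]
eef_rot: [-0.0, 1.0, -0.0, 0.0]
wrist_force: [1.0, -0.1, -0.3]
opening: 0.994
grasp_force: 0.0
```

{"op": "jog_arm", "data": {
  "series": [
    [[23,-42,0,0,0,0,85],[23,-42,0,0,0,0,85],[23,-42,0,0,0,0,85],[23,-42,0,0,0,0,85],[23,-42,0,0,0,0,85],[23,-42,0,0,0,0,85],[22,-40,0,0,0,0,85],[0,0,40,0,0,0.058,85],[0,0,40,0,0,0.058,85],[0,0,30,0,0,0.059,85]]
  ]
}}

```text
time_s: 2.1
eef_pos: [0.4613, 0.0519, 0.1188]
eef_rot: [-0.0, 0.996, -0.088, -0.001]
wrist_force: [-0.5, 0.2, 0.0]
opening: 0.995
grasp_force: 0.0
```

{"op": "jog_arm", "data": {
  "series": [
    [[0,0,40,0,0,0,85],[0,0,40,0,0,0,85],[0,0,25,0,0,0,85],[0,0,10,0,0,0,85],[0,0,0,0,0,0,30],[0,0,0,0,0,0,30],[0,0,0,0,0,0,30],[0,0,0,0,0,0,30],[0,0,0,0,0,0,30],[0,0,0,0,0,0,30]]
  ]
}}

```text
time_s: 3.1
eef_pos: [0.4641, 0.0507, 0.0084]
eef_rot: [0.0, 0.996, -0.087, 0.002]
wrist_force: [-2.8, -1.1, 6.7]
opening: 0.573
grasp_force: 61.2
```

{"op": "jog_arm", "data": {
  "series": [
    [[0,0,-20,0,0,-0.058,30],[0,0,-20,0,0,-0.058,30],[0,0,-20,0,0,-0.058,30],[30,9,0,0,0,0,30],[30,9,0,0,0,0,30],[30,9,0,0,0,0,30],[30,9,0,0,0,0,30],[31,9,0,0,0,0,30],[0,0,20,0,0,0,30],[0,0,20,0,0,0,30]]
  ]
}}

```text
time_s: 4.1
eef_pos: [0.6162, 0.0051, 0.0282]
eef_rot: [0.0, 1.0, -0.001, 0.002]
wrist_force: [-0.1, 0.8, -1.6]
opening: 0.572
grasp_force: 62.4
```

{"op": "jog_arm", "data": {
  "series": [
    [[0,0,8,0,0,0,30],[0,0,6,0,0,0,30],[0,0,0,0,0,0,30],[0,0,0,0,0,0,66],[0,0,0,0,0,0,66],[0,0,0,0,0,0,66],[0,0,-40,0,0,0,66],[0,0,-45,0,0,0,85],[-21,37,0,0,0,0,85],[-23,40,0,0,0,0,85]]
  ]
}}

```text
time_s: 5.1
eef_pos: [0.571, -0.0714, 0.0998]
eef_rot: [0.001, 1.0, 0.001, 0.003]
wrist_force: [0.3, -0.2, -0.6]
opening: 0.997
grasp_force: 0.0
```

{"op": "jog_arm", "data": {
  "series": [
    [[-23,40,0,0,0,0,85],[-23,40,0,0,0,0,85],[-23,41,0,0,0,0,85],[-24,41,0,0,0,0,85],[-24,40,0,0,0,0,85],[0,0,0,0,0,0,85],[0,0,40,0,0,0,85],[0,0,30,0,0,0,85],[0,0,18,0,0,0,85],[0,0,6,0,0,0,85]]
  ]
}}

```text
time_s: 6.1
eef_pos: [0.4512, -0.2712, 0.0012]
eef_rot: [-0.001, 1.0, -0.0, -0.001]
wrist_force: [0.1, -0.1, 0.6]
opening: 0.994
grasp_force: 0.0
```

{"op": "jog_arm", "data": {
  "series": [
    [[0,0,0,0,0,0,30],[0,0,0,0,0,0,30],[0,0,0,0,0,0,30],[0,0,0,0,0,0,30],[0,0,0,0,0,0,30],[0,0,0,0,0,0,30],[0,0,-25,0,0,0,30],[0,0,-30,0,0,0,30],[0,0,-30,0,0,0,30],[0,0,0,0,0,0,30]]
  ]
}}

```text
time_s: 7.1
eef_pos: [0.4554, -0.2757, 0.0941]
eef_rot: [0.004, 1.0, -0.0, 0.004]
wrist_force: [0.7, -0.2, 0.4]
opening: 0.572
grasp_force: 62.1
```

```bash
python3 - <<'E'
from bench import ctrl
import cv2,numpy as np
c=ctrl.camera("wrist");cv2.imwrite("pics/w1.png",c["frame"])
c=ctrl.camera("scene");cv2.imwrite("pics/s1.png",cv2.resize(c["frame"][130:380,200:420],None,fx=2.4,fy=2.4))
E
```

```text
(no output)
```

View pics/s1.png

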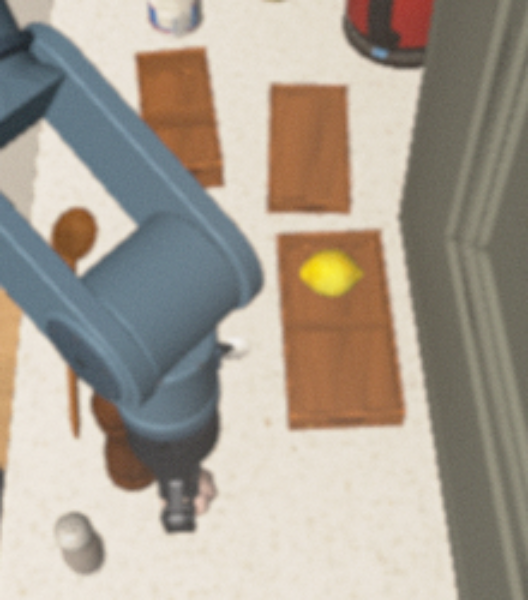

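The lemon lies in the +y bay (s1 crop (330,272)), the garlic is in the grip, and the mill and salt stand untouched. Next the garlic goes into the other bay.

{"op": "jog_arm", "data": {
  "series": [
    [[26,-28,0,0,0,0,30],[27,-28,0,0,0,0,30],[27,-28,0,0,0,0,30],[27,-28,0,0,0,0,30],[27,-28,0,0,0,0,30],[26,-28,0,0,0,0,30],[0,0,30,0,0,0,30],[0,0,25,0,0,0,30],[0,0,10,0,0,0,30],[0,0,0,0,0,0,30]]
  ]
}}

```text
time_s: 8.2
eef_pos: [0.6103, -0.1044, 0.0206]
eef_rot: [-0.001, 1.0, -0.001, -0.002]
wrist_force: [-0.4, 0.6, 0.9]
opening: 0.574
grasp_force: 62.1
```

{"op": "jog_arm", "data": {
  "series": [
    [[0,0,6,0,0,0,30],[0,0,4,0,0,0,30],[0,0,0,0,0,0,66],[0,0,0,0,0,0,66],[0,0,0,0,0,0,66],[0,0,-30,0,0,0,66],[0,0,-50,0,0,0,70],[0,0,-50,0,0,0,85],[0,0,-50,0,0,0,85],[0,0,-10,0,0,0,85]]
  ]
}}

```text
time_s: 9.2
eef_pos: [0.6162, -0.1064, 0.2118]
eef_rot: [0.002, 1.0, -0.0, 0.006]
wrist_force: [1.0, -0.1, 0.0]
opening: 0.999
grasp_force: 0.0
```

```bash
python3 - <<'E'
from bench import ctrl
import cv2,numpy as np
from h import *
c=ctrl.camera("scene");cv2.imwrite("pics/s2.png",cv2.resize(c["frame"][190:380,200:420],None,fx=2.5,fy=2.5))
P=valid(c)
for nm,b in dict(knob=(.33,.46,-.28,-.15,.161,.18),head=(.33,.46,-.28,-.15,.13,.16),captop=(.3,.41,-.35,-.25,.084,.12)).items():
    q=sel(P,*b);print(nm,len(q),rect(q),np.round(q.mean(0),3)) if len(q)>3 else print(nm,len(q))
print(ctrl.get_obs()["eef_pos"])
E
```

```text
knob 29 [ 399.1 -198.6   17.7   11.4   47. ] [ 0.397 -0.202  0.168]
head 377 [ 397.2 -202.4   48.6   44.7   24.1] [ 0.398 -0.208  0.15 ]
captop 134 [ 352.5 -295.9   27.7   27.3   61.8] [ 0.353 -0.296  0.088]
[ 0.61559767 -0.10622578  0.21041203]
```

View pics/s2.png

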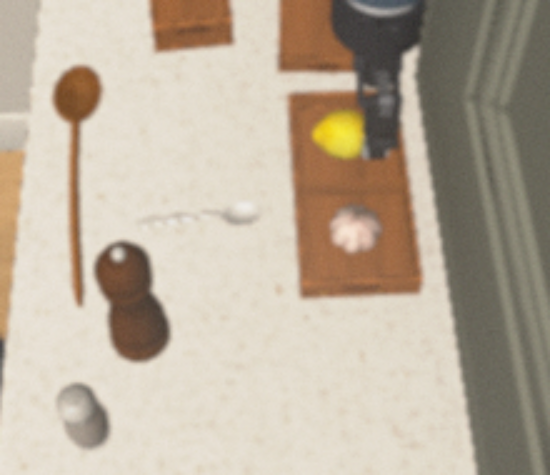

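The garlic is upright in the -y bay (s2 crop (355,228)). Now the mill.

{"op": "jog_arm", "data": {
  "series": [
    [[-44,19,0,0,0,0,85],[-44,19,0,0,0,0,85],[-44,19,0,0,0,0,85],[-44,19,0,0,0,0,85],[-44,19,0,0,0,0,85],[0,0,0,0,0,0,85],[0,0,30,0,0,0,85],[0,0,30,0,0,0,85],[0,0,20,0,0,0,85],[0,0,10,0,0,0,85]]
  ]
}}

```text
time_s: 10.25
eef_pos: [0.391, -0.1983, 0.1105]
eef_rot: [-0.002, 1.0, -0.001, -0.002]
wrist_force: [1.0, 0.2, -0.9]
opening: 0.991
grasp_force: 0.0
```

{"op": "jog_arm", "data": {
  "series": [
    [[0,0,0,0,0,0,85],[0,0,0,0,0,0,30],[0,0,0,0,0,0,30],[0,0,0,0,0,0,30],[0,0,0,0,0,0,30],[0,0,0,0,0,0,30],[0,0,0,0,0,0,30],[0,0,-20,0,0,0,30],[0,0,-30,0,0,0,30],[0,0,-30,0,0,0,30]]
  ]
}}

```text
time_s: 11.25
eef_pos: [0.3919, -0.1995, 0.1942]
eef_rot: [-0.0, 1.0, -0.001, -0.0]
wrist_force: [-0.3, -1.1, -1.8]
opening: 0.545
grasp_force: 62.1
```

{"op": "jog_arm", "data": {
  "series": [
    [[4,-20,0,0,0,0,30],[4,-36,0,0,0,0,30],[4,-44,0,0,0,0,30],[4,-44,0,0,0,0,30],[4,-44,0,0,0,0,30],[4,-44,0,0,0,0,30],[4,-44,0,0,0,0,30],[4,-44,0,0,0,0,30],[4,-44,0,0,0,0,30],[4,-44,0,0,0,0,30]]
  ]
}}

```text
time_s: 12.25
eef_pos: [0.4327, 0.2101, 0.1938]
eef_rot: [-0.0, 1.0, -0.0, 0.001]
wrist_force: [0.6, -0.7, -2.5]
opening: 0.55
grasp_force: 62.2
```

{"op": "jog_arm", "data": {
  "series": [
    [[4,-40,0,0,0,0,30],[2,-30,0,0,0,0,30],[0,-18,0,0,0,0,30],[0,-8,0,0,0,0,30],[0,0,0,0,0,0,30],[0,0,0,0,0,0,30],[0,0,0,0,0,0,30],[0,0,0,0,0,0,30],[0,0,0,0,0,0,30],[0,0,0,0,0,0,30]]
  ]
}}

```text
time_s: 13.25
eef_pos: [0.4391, 0.3037, 0.1934]
eef_rot: [-0.0, 1.0, -0.001, 0.0]
wrist_force: [-0.4, -0.3, -2.8]
opening: 0.546
grasp_force: 62.4
```

```bash
python3 - <<'E'
from bench import ctrl
from h import *
c=ctrl.camera("scene");cv2.imwrite("pics/s3.png",cv2.resize(c["frame"][100:260,200:400],None,fx=3,fy=3))
P=valid(c)
q=sel(P,.37,.5,.23,.38,.075,.125);print(len(q),rect(q),np.round(q.mean(0),3),q[:,2].min())
q=sel(P,.37,.5,.23,.38,.055,.3);print(np.percentile(q[:,2],[0,1,3,10]))
print(ctrl.get_obs()["eef_pos"])
E
```

```text
232 [443.4 290.1  34.5  55.6  89.9] [0.445 0.285 0.102] 0.07878068350999812
[0.07878068 0.08248839 0.0874814  0.0962721 ]
[0.4390638  0.30376231 0.19337514]
```

View pics/s3.png

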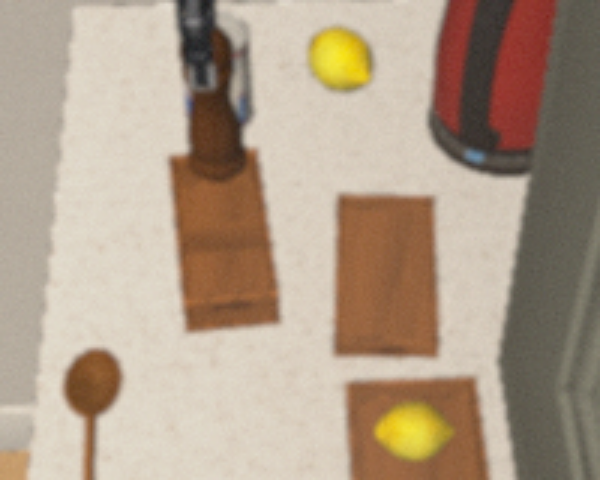

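The mill hangs upright over the far bay, with its foot at z≈0.078 and x≈.443. Lowering it.

{"op": "jog_arm", "data": {
  "series": [
    [[-3,-1,20,0,0,0,30],[0,0,20,0,0,0,30],[0,0,15,0,0,0,30],[0,0,8,0,0,0,30],[0,0,5,0,0,0,30],[0,0,2,0,0,0,30],[0,0,0,0,0,0,30],[0,0,0,0,0,0,30],[0,0,0,0,0,0,30],[0,0,0,0,0,0,30]]
  ]
}}

```text
time_s: 14.3
eef_pos: [0.4362, 0.3052, 0.1238]
eef_rot: [-0.0, 1.0, -0.001, 0.0]
wrist_force: [0.2, -0.7, -1.7]
opening: 0.542
grasp_force: 62.3
```

{"op": "jog_arm", "data": {
  "series": [
    [[0,0,1.5,0,0,0,30],[0,0,1.5,0,0,0,30],[0,0,0,0,0,0,30],[0,0,0,0,0,0,30],[0,0,0,0,0,0,30],[0,0,0,0,0,0,30],[0,0,0,0,0,0,30],[0,0,0,0,0,0,30],[0,0,0,0,0,0,30],[0,0,0,0,0,0,30]]
  ]
}}

```text
time_s: 15.3
eef_pos: [0.4359, 0.3051, 0.1203]
eef_rot: [-0.0, 1.0, -0.001, 0.0]
wrist_force: [-0.3, 0.3, -1.8]
opening: 0.549
grasp_force: 62.4
```

{"op": "jog_arm", "data": {
  "series": [
    [[0,0,1,0,0,0,30],[0,0,1,0,0,0,30],[0,0,0,0,0,0,30],[0,0,0,0,0,0,30],[0,0,0,0,0,0,30],[0,0,0,0,0,0,30],[0,0,0,0,0,0,30],[0,0,0,0,0,0,30],[0,0,0,0,0,0,30],[0,0,0,0,0,0,30]]
  ]
}}

```text
time_s: 16.3
eef_pos: [0.437, 0.3053, 0.12]
eef_rot: [-0.0, 1.0, -0.001, 0.001]
wrist_force: [-2.3, -1.6, 7.9]
opening: 0.549
grasp_force: 63.2
```

{"op": "jog_arm", "data": {
  "series": [
    [[0,0,-0.5,0,0,0,85],[0,0,0,0,0,0,85],[0,0,0,0,0,0,85],[0,0,0,0,0,0,85],[0,0,-20,0,0,0,85],[0,0,-40,0,0,0,85],[0,0,-40,0,0,0,85],[-6,43,0,0,0,0,85],[-6,43,0,0,0,0,85],[-6,43,0,0,0,0,85]]
  ]
}}

```text
time_s: 17.3
eef_pos: [0.4174, 0.175, 0.219]
eef_rot: [0.0, 1.0, 0.0, 0.0]
wrist_force: [0.3, -0.1, 0.6]
opening: 0.995
grasp_force: 0.0
```

{"op": "jog_arm", "data": {
  "series": [
    [[-6,43,0,0,0,0,85],[-6,43,0,0,0,0,85],[-6,43,0,0,0,0,85],[-6,43,0,0,0,0,85],[-6,43,0,0,0,0,85],[-6,43,0,0,0,0,85],[-6,43,0,0,0,0,85],[-6,43,0,0,0,0,85],[-6,43,0,0,0,0,85],[-6,43,0,0,0,0,85]]
  ]
}}

```text
time_s: 18.3
eef_pos: [0.3566, -0.2557, 0.2189]
eef_rot: [0.0, 1.0, -0.001, 0.0]
wrist_force: [1.4, -0.6, -0.1]
opening: 0.995
grasp_force: 0.0
```

```bash
python3 - <<'E'
from bench import ctrl
from h import *
o=ctrl.get_obs();print(o["eef_pos"],o["opening"])
c=ctrl.camera("scene");cv2.imwrite("pics/s4.png",cv2.resize(c["frame"][100:380,200:420],None,fx=2.1,fy=2.1))
P=valid(c)
q=sel(P,.37,.5,.23,.38,.13,.165);print("millhead",len(q),rect(q),np.percentile(q[:,2],98))
q=sel(P,.37,.5,.23,.38,.165,.2);print("knob",len(q),q.mean(0))
E
```

```text
[ 0.35663125 -0.25569478  0.21887486] 0.9949293658875411
millhead 223 [439.5 298.2  48.5  37.2   5.3] 0.1641518850117816
knob 23 [0.43984717 0.30192329 0.17067306]
```

View pics/s4.png

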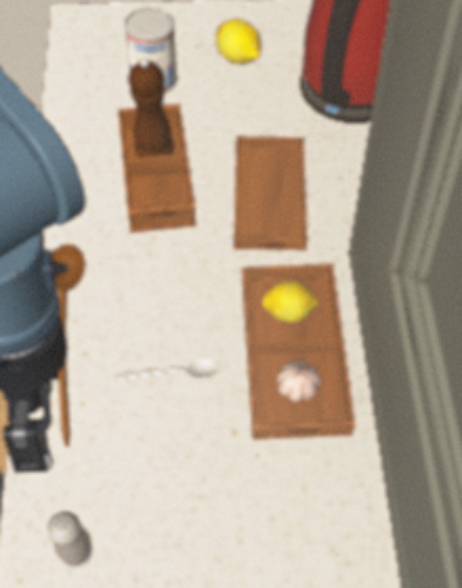

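The mill stands in the far bay (s4 crop (150,110)). Now the salt shaker.

{"op": "jog_arm", "data": {
  "series": [
    [[-3,41,0,0,0,0,85],[0,0,20,0,0,0,85],[0,0,40,0,0,0,85],[0,0,45,0,0,0,85],[0,0,40,0,0,0,85],[0,0,25,0,0,0,85],[0,0,11,0,0,0,85],[0,0,5,0,0,0,85],[0,0,0,0,0,0,85],[0,0,0,0,0,0,25]]
  ]
}}

```text
time_s: 19.35
eef_pos: [0.355, -0.2959, 0.0341]
eef_rot: [0.001, 1.0, -0.001, 0.001]
wrist_force: [0.6, 0.2, 0.8]
opening: 0.85
grasp_force: 0.0
```

{"op": "jog_arm", "data": {
  "series": [
    [[0,0,0,0,0,0,25],[0,0,0,0,0,0,25],[0,0,0,0,0,0,25],[0,0,0,0,0,0,25],[0,0,0,0,0,0,25],[0,0,0,0,0,0,25],[0,0,0,0,0,0,25],[0,0,-20,0,0,0,25],[0,0,-30,0,0,0,25],[0,0,-30,0,0,0,25]]
  ]
}}

```text
time_s: 20.35
eef_pos: [0.3539, -0.2944, 0.1136]
eef_rot: [-0.0, 1.0, -0.001, -0.0]
wrist_force: [-0.0, -0.9, -0.6]
opening: 0.434
grasp_force: 60.2
```

{"op": "jog_arm", "data": {
  "series": [
    [[7,-20,0,0,0,0,25],[7,-36,0,0,0,0,25],[7,-44,0,0,0,0,25],[7,-44,0,0,0,0,25],[7,-44,0,0,0,0,25],[7,-44,0,0,0,0,25],[7,-44,0,0,0,0,25],[7,-44,0,0,0,0,25],[7,-44,0,0,0,0,25],[7,-44,0,0,0,0,25]]
  ]
}}

```text
time_s: 21.35
eef_pos: [0.4248, 0.115, 0.1133]
eef_rot: [0.0, 1.0, -0.001, 0.001]
wrist_force: [0.6, -0.0, -0.5]
opening: 0.437
grasp_force: 60.2
```

{"op": "jog_arm", "data": {
  "series": [
    [[8,-40,0,0,0,0,25],[7,-30,0,0,0,0,25],[5,-18,0,0,0,0,25],[3,-7,0,0,0,0,25],[0,0,0,0,0,0,25],[0,0,0,0,0,0,25],[0,0,0,0,0,0,25],[0,0,0,0,0,0,25],[0,0,0,0,0,0,25],[0,0,0,0,0,0,25]]
  ]
}}

```text
time_s: 22.35
eef_pos: [0.4479, 0.2076, 0.1129]
eef_rot: [-0.0, 1.0, -0.001, 0.0]
wrist_force: [0.6, 0.3, -0.6]
opening: 0.428
grasp_force: 60.2
```

```bash
python3 - <<'E'
from bench import ctrl
from h import *
o=ctrl.get_obs();print(o["eef_pos"],o["opening"])
c=ctrl.camera("scene");cv2.imwrite("pics/s5.png",cv2.resize(c["frame"][110:250,220:380],None,fx=4,fy=4))
P=valid(c)
q=sel(P,.40,.5,.15,.25,.06,.1);print(len(q),rect(q),np.percentile(q[:,2],[0,2,5,50]))
E
```

```text
[0.44789965 0.20764149 0.11287462] 0.4283067335034043
59 [448.5 194.9  39.2  17.7   5.2] [0.08115607 0.08168342 0.08224214 0.09075356]
```

View pics/s5.png

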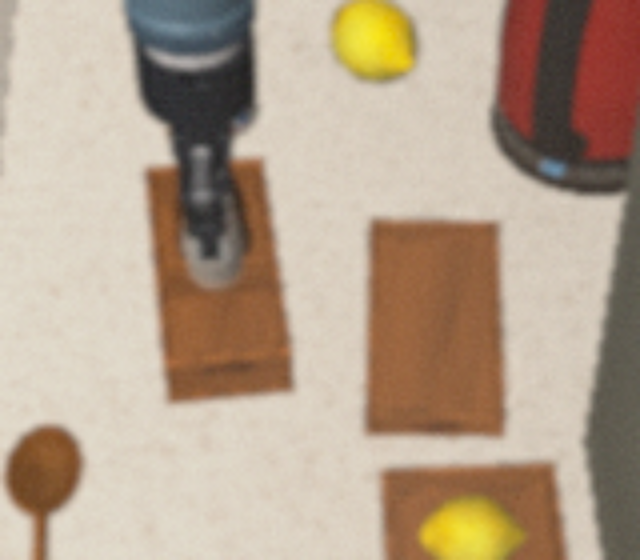

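The salt hangs upright over the near bay, with its foot at about 0.081. Lowering.

{"op": "jog_arm", "data": {
  "series": [
    [[0,0,20,0,0,0,25],[0,0,20,0,0,0,25],[0,0,15,0,0,0,25],[0,0,10,0,0,0,25],[0,0,5,0,0,0,25],[0,0,2,0,0,0,25],[0,0,1,0,0,0,25],[0,0,0,0,0,0,25],[0,0,0,0,0,0,25],[0,0,0,0,0,0,25]]
  ]
}}

```text
time_s: 23.4
eef_pos: [0.4481, 0.2081, 0.0402]
eef_rot: [-0.0, 1.0, -0.001, 0.0]
wrist_force: [-0.4, -0.1, -0.4]
opening: 0.432
grasp_force: 60.2
```

{"op": "jog_arm", "data": {
  "series": [
    [[0,0,1,0,0,0,25],[0,0,0.5,0,0,0,25],[0,0,0,0,0,0,25],[0,0,0,0,0,0,25],[0,0,0,0,0,0,25],[0,0,0,0,0,0,25],[0,0,0,0,0,0,25],[0,0,0,0,0,0,25],[0,0,0,0,0,0,25],[0,0,0,0,0,0,25]]
  ]
}}

```text
time_s: 24.4
eef_pos: [0.4485, 0.2081, 0.0394]
eef_rot: [-0.0, 1.0, -0.001, 0.001]
wrist_force: [-2.6, -1.2, 7.0]
opening: 0.432
grasp_force: 61.6
```

{"op": "jog_arm", "data": {
  "series": [
    [[0,0,-0.5,0,0,0,58],[0,0,0,0,0,0,58],[0,0,0,0,0,0,58],[0,0,0,0,0,0,58],[0,0,-15,0,0,0,58],[0,0,-35,0,0,0,58],[0,0,-45,0,0,0,58],[0,0,-20,0,0,0,58],[2,40,0,0,0,0,58],[2,40,0,0,0,0,58]]
  ]
}}

```text
time_s: 25.4
eef_pos: [0.4522, 0.1279, 0.1549]
eef_rot: [-0.0, 1.0, 0.001, 0.001]
wrist_force: [0.7, -0.9, -0.1]
opening: 0.681
grasp_force: 0.0
```

{"op": "jog_arm", "data": {
  "series": [
    [[2,40,0,0,0,0,58],[2,40,0,0,0,0,58],[2,40,0,0,0,0,58],[1,40,0,0,0,0,58],[0,30,0,0,0,0,58],[0,0,0,0,0,-0.06,58],[0,0,0,0,0,0,58],[0,0,0,0,0,0,58],[0,0,0,0,0,0,58],[0,0,0,0,0,0,58]]
  ]
}}

```text
time_s: 26.4
eef_pos: [0.4585, -0.0613, 0.1538]
eef_rot: [-0.0, 1.0, 0.03, 0.0]
wrist_force: [0.4, 0.2, -0.2]
opening: 0.679
grasp_force: 0.0
```

```bash
python3 - <<'E'
from bench import ctrl
from h import *
o=ctrl.get_obs();print(o["eef_pos"],o["eef_rot"],o["opening"])
c=ctrl.camera("wrist");print({k:c[k] for k in("fx","cx","cy","xyz","rotation")});cv2.imwrite("pics/w2.png",c["frame"])
T=ctrl.camera("top");P=valid(T)
q=sel(P,.40,.5,.15,.26,.07,.12);print("salt",len(q),rect(q),q[:,2].max(),q[q[:,2]>.08].mean(0))
q=sel(P,.40,.5,.26,.36,.16,.2);print("knob",q.mean(0))
E
```

```text
[ 0.45851691 -0.06131498  0.15378235] [-2.06344610e-05  9.99558663e-01  2.97065424e-02  1.21648713e-05] 0.6791813187289893
{'fx': 371.64829954431775, 'cx': 320.1906677895286, 'cy': 236.9723047870025, 'xyz': array([ 0.5383484 , -0.05544836,  0.29595142]), 'rotation': array([ 0.11354359,  0.7188981 , -0.67727468, -0.10766795])}
salt 168 [445.  207.3  32.6  33.8  53.7] 0.09803824269988115 [0.44428058 0.20706875 0.08893289]
knob [0.43721287 0.30383097 0.16472408]
```

View pics/w2.png

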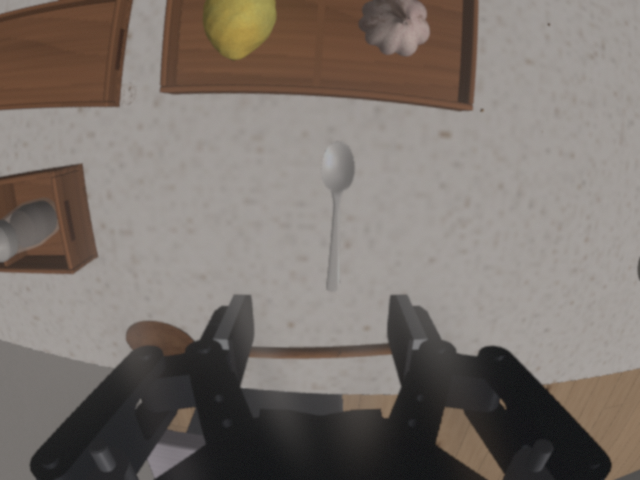

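The salt is upright in the near bay. The wrist view shows the spoon from its bowl tip at (338,141) to its handle end at (332,290). I'll convert those pixels.

```bash
python3 - <<'E'
from h import *
q=[0.11354359,0.7188981,-0.67727468,-0.10766795];f=371.648;C=np.array([.5383484,-.05544836,.29595142])
for u,v in((338,141),(332,290),(337,193),(335,215),(320,50)):
    d=np.array([u-320.19,v-236.97]);r=np.hypot(*d);t=r/f
    w=rot(q).apply(np.r_[d/r*np.sin(t),np.cos(t)]);z=.004 ;X=C+w*(z-C[2])/w[2];print((u,v),X.round(4))
E
```

```text
(338, 141) [ 0.5229 -0.07    0.004 ]
(332, 290) [ 0.3957 -0.074   0.004 ]
(337, 193) [ 0.4813 -0.072   0.004 ]
(335, 215) [ 0.463  -0.0717  0.004 ]
(320, 50) [ 0.594  -0.0517  0.004 ]
```

{"op": "jog_arm", "data": {
  "series": [
    [[0.5,11,30,0,0,0,50],[0,0,40,0,0,0,50],[0,0,40,0,0,0,50],[0,0,25,0,0,0,50],[0,0,11,0,0,0,50],[0,0,4,0,0,0,50],[0,0,0,0,0,0,50],[0,0,0,0,0,0,50],[0,0,0,0,0,0,50],[0,0,0,0,0,0,50]]
  ]
}}

```text
time_s: 27.5
eef_pos: [0.4604, -0.0732, 0.0048]
eef_rot: [0.0, 1.0, 0.029, 0.001]
wrist_force: [-0.2, -0.2, -0.5]
opening: 0.584
grasp_force: 0.0
```

{"op": "jog_arm", "data": {
  "series": [
    [[0,0,0,0,0,0,0],[0,0,0,0,0,0,0],[0,0,0,0,0,0,0],[0,0,0,0,0,0,0],[0,0,0,0,0,0,0],[0,0,0,0,0,0,0],[0,0,0,0,0,0,0],[0,0,0,0,0,0,0],[0,0,0,0,0,0,0],[0,0,0,0,0,0,0]]
  ]
}}

```text
time_s: 28.5
eef_pos: [0.4599, -0.0729, 0.0044]
eef_rot: [-0.0, 1.0, 0.029, 0.0]
wrist_force: [-2.1, 1.5, 7.0]
opening: 0.195
grasp_force: 58.4
```

The spoon is gripped (16.7 mm, 58 N). Lift it and turn it to the tray's length.

{"op": "jog_arm", "data": {
  "series": [
    [[0,0,-15,0,0,0,0],[0,0,-15,0,0,-0.145,0],[0,0,-15,0,0,-0.145,0],[0,0,-10,0,0,-0.145,0],[0,0,-10,0,0,-0.145,0],[0,0,-5,0,0,-0.145,0],[0,0,0,0,0,-0.145,0],[0,0,0,0,0,-0.145,0],[0,0,0,0,0,-0.145,0],[0,0,0,0,0,-0.145,0]]
  ]
}}

```text
time_s: 29.5
eef_pos: [0.4595, -0.0729, 0.0738]
eef_rot: [-0.0, 0.775, 0.633, -0.0]
wrist_force: [0.7, 0.0, 0.0]
opening: 0.19
grasp_force: 58.1
```

{"op": "jog_arm", "data": {
  "series": [
    [[0,0,0,0,0,-0.14,0],[0,0,0,0,0,0,0],[0,0,0,0,0,0,0],[0,0,0,0,0,0,0],[0,0,0,0,0,0,0],[0,0,0,0,0,0,0],[0,0,0,0,0,0,0],[0,0,0,0,0,0,0],[0,0,0,0,0,0,0],[0,0,0,0,0,0,0]]
  ]
}}

```text
time_s: 30.5
eef_pos: [0.4596, -0.0729, 0.0738]
eef_rot: [-0.0, 0.73, 0.683, -0.0]
wrist_force: [0.0, 0.6, -0.1]
opening: 0.198
grasp_force: 58.2
```

```bash
python3 - <<'E'
from bench import ctrl
from h import *
o=ctrl.get_obs();print(o["eef_pos"],o["opening"],o["grasp_force"])
r=rot(o["eef_rot"]);print("psi",np.degrees(np.arctan2(*r.as_matrix()[[1,0],0])))
print("to go, tool mm",r.inv().apply(np.array([.604,.212,.074])-o["eef_pos"])*1000)
c=ctrl.camera("wrist");cv2.imwrite("pics/w3.png",c["frame"])
E
```

```text
[ 0.45962368 -0.07293739  0.07377839] 0.19826835227323028 58.153985710814595
psi 86.15513681270747
to go, tool mm [ 2.93977253e+02  1.24944831e+02 -2.24131106e-01]
```

View pics/w3.png

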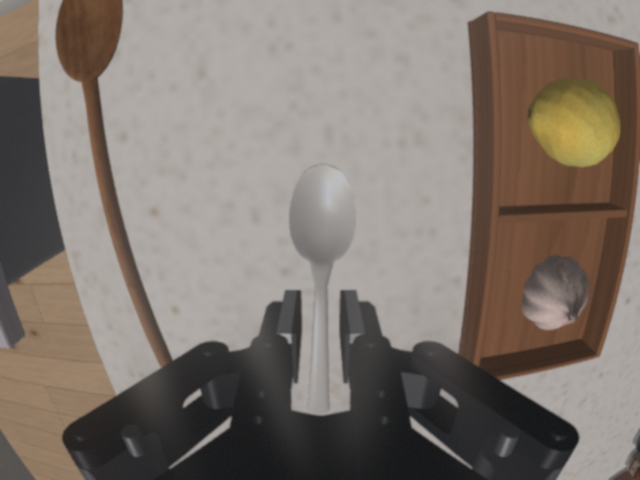

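The spoon is held straight. Moving it to the cutlery tray.

{"op": "jog_arm", "data": {
  "series": [
    [[20,8,0,0,0,0,0],[40,17,0,0,0,0,0],[40,17,0,0,0,0,0],[40,17,0,0,0,0,0],[40,17,0,0,0,0,0],[40,17,0,0,0,0,0],[40,17,0,0,0,0,0],[24,10,0,0,0,0,0],[10,5,0,0,0,0,0],[0,0,0,0,0,0,0]]
  ]
}}

```text
time_s: 31.55
eef_pos: [0.6042, 0.2129, 0.0735]
eef_rot: [0.0, 0.73, 0.684, -0.0]
wrist_force: [-0.3, -0.3, -0.6]
opening: 0.197
grasp_force: 58.2
```

{"op": "jog_arm", "data": {
  "series": [
    [[0,0,20,0,0,0,0],[0,0,20,0,0,0,0],[0,0,10,0,0,0,0],[0,0,6,0,0,0,0],[0,0,4,0,0,0,0],[0,0,2,0,0,0,0],[0,0,0,0,0,0,0],[0,0,0,0,0,0,0],[0,0,0,0,0,0,0],[0,0,0,0,0,0,0]]
  ]
}}

```text
time_s: 32.55
eef_pos: [0.6043, 0.2122, 0.0122]
eef_rot: [0.0, 0.73, 0.683, 0.0]
wrist_force: [0.2, -0.2, -0.4]
opening: 0.199
grasp_force: 58.2
```

{"op": "jog_arm", "data": {
  "series": [
    [[0,0,1.5,0,0,0,0],[0,0,1,0,0,0,0],[0,0,0,0,0,0,0],[0,0,0,0,0,0,40],[0,0,0,0,0,0,40],[0,0,0,0,0,0,40],[0,0,0,0,0,0,40],[0,0,-10,0,0,0,40],[0,0,-30,0,0,0,40],[0,0,-40,0,0,0,40]]
  ]
}}

```text
time_s: 33.55
eef_pos: [0.6023, 0.2117, 0.0885]
eef_rot: [-0.001, 0.73, 0.683, -0.002]
wrist_force: [0.1, -0.6, 0.1]
opening: 0.465
grasp_force: 0.0
```

{"op": "jog_arm", "data": {
  "series": [
    [[0,0,-40,0,0,0,40],[0,0,-50,0,0,0,40],[-40,0,-30,0,0,0,40],[-40,0,0,0,0,0,40],[-40,0,0,0,0,0,40],[-40,0,0,0,0,0,40],[-40,0,0,0,0,0,40],[-40,0,0,0,0,0,40],[-40,0,0,0,0,0,40],[0,0,0,0,0,0,40]]
  ]
}}

```text
time_s: 34.55
eef_pos: [0.5851, -0.0721, 0.2103]
eef_rot: [0.001, 0.732, 0.681, -0.0]
wrist_force: [0.0, -0.0, 0.8]
opening: 0.468
grasp_force: 0.0
```

```bash
python3 - <<'E'
from bench import ctrl
from h import *
o=ctrl.get_obs();print(o["time_s"],o["eef_pos"],o["opening"])
s=ctrl.camera("scene")["frame"][100:380,200:420];t=ctrl.camera("top")["frame"][140:380,100:420]
cv2.imwrite("pics/f.png",np.hstack([cv2.resize(s,(393,500)),cv2.resize(t,(400,300)).repeat(1,0) if 0 else np.vstack([cv2.resize(t,(400,300)),np.zeros((200,400,3),np.uint8)])]))
E
```

```text
34.55 [ 0.58513225 -0.07209683  0.21028036] 0.46805624437217497
```

View pics/f.png

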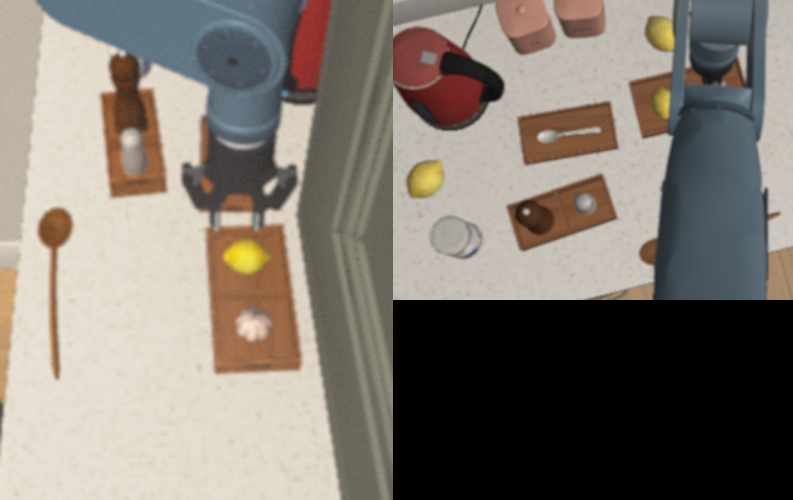

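The top view shows the spoon flat in the cutlery tray, around (568,133). The mill and salt stand in the caddy at (535,215) and (587,203). In the scene view the lemon and garlic are in their bays at (246,257) and (253,324). The robot touches nothing, so I'll hand in.

```bash
python3 -c "
from bench import ctrl
print(ctrl.hand_in())"
```

```text
the job is handed in; nothing more can be done
None
```

The job is handed in, about 35 s of robot time: lemon and garlic are in the produce tray, mill and salt upright in the caddy, the teaspoon flat in the cutlery tray, and the tin and mug were not moved; the judging result was not shown.

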